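Gauge and sort the jig strips

TASK

Check every jig strip lying at the robot's right on the thickness gauge, one at a time from the thinnest to the thickest: swing the yellow-winged knob under the gauge's front edge over to lift the foot, lay the strip flat on the plate under the foot, let go, and swing the knob back until the foot rests freely on the strip. After its check put each strip flat in its tray: up to 23 mm thick in the green one, thicker in the red one. Finish with the gauge empty, the knob fully back and its foot down on the bare plate; lift the foot by the knob only, never by touching it, and leave everything else on the bench alone.

Things in the scene. Friction and masses are not known exactly. Their poses are not given: they have to be found in the camera images.
- gauge: Thickness gauge, fixed; origin on the bench, own x from its front (robot side) to its column, z up. Grey plate x -95 to +100 mm, y -55 to +55 mm, top 70 mm and underside 50 mm above the bench, on a set-back plinth. Green column: front face x = +90 mm, 60 mm wide, 280 mm tall. Head: from x = +41 mm back, 34 mm wide, underside 165 mm above the bench. The foot moves up and down at x = +50 mm, y = 0.
- anvil (a point): Point on the plate's top on the bright stripe, 65 mm in front of the foot's line (gauge x = -15 mm, y = 0), axes as the gauge's. A strip with its middle above this point, laid along the gauge's x, reaches 10 mm past the foot's line; it must be slid in level from the front under the raised foot.
- foot (a joint): Height of the gauge's sprung foot over the plate, m: 0 on the bare plate, the strip's thickness when it rests on one. A steel stem with a 14 mm disc, pushed down by a weak spring (2 to 4 N). The knob fully over lifts it 44 mm.
- foot_tip (a point): Middle of the underside of the foot.
- knob (a joint): Knob hung under the plate's front edge, axis upright; rad, counterclockwise from above. 0 = wing swung to the gauge's +y (robot's left), foot free to come down; 1.3 = stop, wing to -y, foot fully up. At the ends the wing is 0.65 rad either side of the gauge's -x. The first 0.2 rad do nothing, then 40 mm lift per rad. Friction holds it where it is left (0.25 to 0.45 N m to turn).
- wing (a point): Grip point on the knob's yellow wing, 76 mm from the knob's axis, half-way up. The wing is a straight radial bar, 14 mm thick, 26 mm tall (20 to 46 mm above the bench), ending 96 mm from the axis, ahead of the plate's edge; own x points outward along it, z up.
- knob_axis (a point): Point on the knob's upright axis, 33 mm above the bench, at gauge x = -80 mm, y = 0.
- tray_green: Green open tray, fixed, 165 (x) x 205 (y) mm outside, 20 mm high, walls and floor 5 mm; origin under its centre. For strips of up to 23 mm. Strips fit along its y, two side by side.
- tray_red: Red open tray, same sizes, for strips thicker than 23 mm.
- strip_a_mid (a point): Centre of the bright aluminium strip, loose, 150 (x) x 30 (y) x 15 (z) mm; lies flat at the robot's right at the start, z up. Absent in some runs.
- strip_b_mid (a point): Centre of the orange plastic strip, loose, 150 (x) x 30 (y) x 20 (z) mm; lies flat at the robot's right at the start, z up. Absent in some runs.
- strip_c_mid (a point): Centre of the dark brown wood strip, loose, 150 (x) x 30 (y) x 26 (z) mm; lies flat at the robot's right at the start, z up. Absent in some runs.
- strip_d_mid (a point): Centre of the blue plastic strip, loose, 150 (x) x 30 (y) x 32 (z) mm; lies flat at the robot's right at the start, z up. Absent in some runs.
- glue: Bystander: yellow glue bottle; leave it alone.
- tape: Bystander: blue tape roll; leave it alone.
- mug: Bystander: blue mug; leave it alone.
- screwdriver: Bystander: red screwdriver; leave it alone.
- hammer: Bystander: hammer; leave it alone.
- wrench: Bystander: wrench; leave it alone.
Not all that is in view belongs to the job. Of the things shaped like the part that bears strip_d_mid, the blue one is meant.

How it is judged:
On the way, in this order (a step that is already met when the one before it is completed fails the run):
1. the bright aluminium strip (15 mm) lies flat on the gauge's plate, let go, with the foot lowered onto it (contact force between foot and strip_a above 1.2 N and z of strip_a_mid in the frame of gauge between 0.0755 and 0.0795 m and angle between the z axis of strip_a_mid and the z axis of gauge, either way round below 0.06 rad and contact force between the fingers and strip_a below 0.1 N), for 0.3 s.
2. the orange plastic strip (20 mm) lies flat on the gauge's plate, let go, with the foot lowered onto it (contact force between foot and strip_b above 1.2 N and z of strip_b_mid in the frame of gauge between 0.078 and 0.082 m and angle between the z axis of strip_b_mid and the z axis of gauge, either way round below 0.06 rad and contact force between the fingers and strip_b below 0.1 N), for 0.3 s.
3. the dark brown wood strip (26 mm) lies flat on the gauge's plate, let go, with the foot lowered onto it (contact force between foot and strip_c above 1.2 N and z of strip_c_mid in the frame of gauge between 0.081 and 0.085 m and angle between the z axis of strip_c_mid and the z axis of gauge, either way round below 0.06 rad and contact force between the fingers and strip_c below 0.1 N), for 0.3 s.
4. the blue plastic strip (32 mm) lies flat on the gauge's plate, let go, with the foot lowered onto it (contact force between foot and strip_d above 1.2 N and z of strip_d_mid in the frame of gauge between 0.084 and 0.088 m and angle between the z axis of strip_d_mid and the z axis of gauge, either way round below 0.06 rad and contact force between the fingers and strip_d below 0.1 N), for 0.3 s.
At the end, for the whole second after the job is handed in: Every strip present was gauged, thinnest first, and lies flat (within 0.2 rad) and still in its tray, its centre inside the tray's walls (within 72 mm in the tray's x and 45 mm in its y); the knob is turned back (under 0.2 rad) and the foot is down on the bare plate (under 2 mm) (x of strip_a_mid in the frame of tray_green between -0.072 and 0.072 m and y of strip_a_mid in the frame of tray_green between -0.045 and 0.045 m and z of each of strip_a_mid, strip_b_mid in the frame of tray_green below 0.06 m and angle between the z axis of each of strip_a_mid, strip_b_mid and the z axis of tray_green, either way round below 0.2 rad and linear speed of each of strip_a, strip_b, strip_c, strip_d below 0.02 m/s and x of strip_b_mid in the frame of tray_green between -0.072 and 0.072 m and y of strip_b_mid in the frame of tray_green between -0.045 and 0.045 m and x of strip_c_mid in the frame of tray_red between -0.072 and 0.072 m and y of strip_c_mid in the frame of tray_red between -0.045 and 0.045 m and z of each of strip_c_mid, strip_d_mid in the frame of tray_red below 0.06 m and angle between the z axis of each of strip_c_mid, strip_d_mid and the z axis of tray_red, either way round below 0.2 rad and x of strip_d_mid in the frame of tray_red between -0.072 and 0.072 m and y of strip_d_mid in the frame of tray_red between -0.045 and 0.045 m and value of joint foot below 0.002 m and value of joint knob below 0.2 rad); the robot touches nothing.
It fails at once if the foot is touched by the robot (it is moved by the knob alone) (contact force between foot and the fingers above 1 N or contact force between foot and the arm above 1 N).
It fails at once if a bystander is moved by more than 30 mm (distance of any of glue, tape, mug, screwdriver, hammer, wrench from where it was at the start of the episode above 0.03 m).
Of strip_a, strip_b, strip_c, strip_d only 2 to 3 are there at a start; the rules pass over those that are not, and their reading is None.
At some moment in a run one of strip_a, strip_b, strip_c, strip_d may be knocked a few centimetres aside while the robot is not near it.
Once in a run the grip may slacken for a moment while it holds something.
It also fails if it takes over 210 s, if anything falls off the work surface, if the arm or the gripper's body presses on something with over 40 N, if the wrist force passes 120 N, or if a joint passes its speed limit or range.

ROBOT

A 7-joint arm with a two-finger parallel gripper is mounted at the origin on the work surface. World frame = base frame: x ahead of the robot, y to its left, z up, the work surface at z = 0. Lengths are in m, angles in rad, forces in N, time in s.
With the tool pointing down it reaches from about 0.4 to 0.85 m from the base axis. Payload 10.4 kg.
Tool frame: the origin (TCP) lies at the very end of the fingers, on their centre line; the grasp point (between the pads) lies 19 mm behind it; z points along the fingers, y is the line along which they close (so a half turn about z gives the same grasp; the last joint's range is limited). The gripper opens to 87 mm and grips with 3 to 60 N. Pads are 19 mm wide; open, the fingers measure 117 mm over their backs; the gripper's body (75 mm by 190 mm) begins 51 mm behind the grasp point.
Start: joints at [-1.224, 0.332, -0.065, 1.46, 0.022, 1.35, -0.088], TCP at [0.226, 0.583, 0.223] pointing down, gripper open.
Joint ranges: [-2.6, 2.6], [-0.5, 2.12], [-1.47, 1.34], [0.16, 2.42], [-1.27, 4.41], [0.06, 2.06], [-2.6, 2.6]. Speed limits (rad/s): [2.22, 2.22, 2.79, 2.79, 3.14, 3.14, 3.14].

INTERFACE

Orientations are given as a unit quaternion [x, y, z, w].
In Python, from bench import * gives the robot as it stands.
- The arm moves only by the tool step_arm, never from a script. Its arguments are lists of equal length, an entry for each row: "delta_pos": the shift along the world's x, y, z in units of 25 mm (1.0 is 25 mm), a list of three; "turn": the turn about the world's z in units of 0.12 rad (1.0 is 0.12 rad). In form: {"delta_pos": [[tx, ty, tz], ...], "turn": [turn, ...]}. A call has 1 to 12 rows; each row shifts and turns the commanded pose from where the row before left it; what a row does not reach is not made up. A row lasts 1/10 s, in which the tool goes at most 50 mm and 8.59 degrees, less where a joint would pass 70% of its speed; a pose out of reach is approached as far as the arm can. A call with a number of a shift or a turn outside -1 to 1 is refused whole. A call with a gripper value outside its range is refused whole. "grip" is the closure, from 0 (fully open) to 1 (shut), set as the call begins (left out, the last holds). The fingers move at their own pace and stop on an object; "newtons" is the grip in N (left out, the last holds). Time passes only in rows, so rows that do not move let the fingers close. It gives the time, the measured TCP pose, the force, the opening and the grip force at its end, in the units of the state.
- read_state(): the state, without advancing time (a new reading comes with each control period).
- camera(name): name is "side" or "top"; returns a dict with "image" (384x512x3 uint8, red, green, blue), "z_map" (384x512 float32, m along the optical axis (not along the pixel's ray), 0 where there is no reading), "mtx" (3x3 intrinsics, pixels), "dist" ([k1, k2, p1, p2, k3] as OpenCV has them; the pictures are not rectified), "view" (4x4, takes a point from world to camera coordinates). Camera axes: x right, y up, looking along -z (the intrinsics and any distortion apply to the point x, -y, -z); pixel columns grow to the right and rows downward; lengths in m; the calibration is good to about 2 mm. A picture is of the moment at which its call begins.
- close_job(): hands the job in; it is judged then, once.
The state is a dict: "time": time; "joint_positions": joint angles; "joint_vel": joint speeds; "joint_torque": joint torques, N m; "ee_pos": TCP position; "eef_rot": TCP orientation; "ft_force": force on the tool from outside, world axes, zero at the start; "torque": the same for the moment, N m; "width": finger opening in m; "grip_force": force on a finger pad.
Only numpy, scipy, OpenCV 4.12 (cv2) and the standard library are available. Lean on these libraries where they do the work, as an engineer would, in place of code of your own. Each camera call takes 0.05 s, during which the arm holds its last target. There are 200 camera calls.

## Working session

There is one attempt and no reset: what is moved stays moved. The work goes in short steps, Python scripts to look and compute and a tool call to move; the robot and the scene stay as the last step left them, time stands still between calls to the robot, and variables do not carry over. Pictures are saved under pics/ and viewed, at most 14 in all, crops included, and the job is handed in when it is done.

Besides the shell and the picture viewer there is one more tool, called after "Call:" as name([rows], argument=value, ...), one row to a line, values as JSON. step_arm: Moves the arm, as the interface text tells. Shifts and turns lie within -1 to 1; 1 stands for 25 mm of shift or 0.12 rad of turn. Its arguments: {"type":"object","properties":{"delta_pos":{"type":"array"},"turn":{"type":"array"},"grip":{"type":"number"},"newtons":{"type":"number"}},"required":["delta_pos","turn"]}

```bash
mkdir -p pics
cat > h.py <<'E'
from bench import *
import numpy as np, cv2
def pts(c):
    """world xyz for every pixel (HxWx3), nan where no depth"""
    z=c["z_map"]; H,W=z.shape
    u,v=np.meshgrid(np.arange(W),np.arange(H))
    n=cv2.undistortPoints(np.stack([u,v],-1).reshape(-1,1,2).astype(np.float64),np.array(c["mtx"]),np.array(c["dist"])).reshape(H,W,2)
    P=np.stack([n[...,0]*z,-n[...,1]*z,-z],-1).astype(float)
    T=np.linalg.inv(np.array(c["view"])); P=P@T[:3,:3].T+T[:3,3]
    P[z<=0]=np.nan
    return P
def save(c,name,crop=None,s=1):
    im=c["image"]
    if crop: im=im[crop[1]:crop[3],crop[0]:crop[2]]
    cv2.imwrite("pics/"+name,cv2.resize(im[...,::-1],None,fx=s,fy=s))
E
python3 - <<'E'
from h import *
s=read_state(); print(s)
for n in("top","side"):
    c=camera(n); save(c,n+"0.png",s=1.5); np.savez(n+"0.npz",im=c["image"],P=pts(c)); 
    T=np.linalg.inv(c["view"]); print(n,T.round(3).tolist())
E
```

```text
{'time': 0.0, 'joint_positions': array([-1.22362698,  0.33283667, -0.06470198,  1.46096368,  0.02160952,
        1.34988665, -0.08852285]), 'joint_vel': array([ 1.52097723e-03, -2.36465883e-04,  1.26267625e-03,  9.41544961e-05,
        1.49875240e-03, -4.33327860e-04, -4.82557885e-04]), 'joint_torque': array([-1.82952550e-05, -6.23256326e+01,  2.47630145e-02, -3.89903712e+01,
       -6.13359734e-02,  3.99120210e-02,  1.52843377e-04]), 'ee_pos': array([0.22574114, 0.58238772, 0.22176526]), 'eef_rot': array([ 1.83831861e-01,  9.82957455e-01, -6.93204125e-04, -9.15925540e-05]), 'ft_force': array([-0.24069116, -0.69315257,  0.62286256]), 'torque': array([-0.01416564, -0.02741887,  0.01011675]), 'grip_force': 0.0, 'width': 0.08709592132357587}
top [[-0.003, 0.993, -0.116, 0.404], [-1.0, -0.002, 0.009, 0.006], [0.009, 0.116, 0.993, 1.185], [0.0, 0.0, 0.0, 1.0]]
side [[0.814, 0.292, -0.502, -0.058], [-0.581, 0.42, -0.697, -0.812], [0.007, 0.859, 0.512, 0.657], [0.0, 0.0, 0.0, 1.0]]
```

View pics/top0.png

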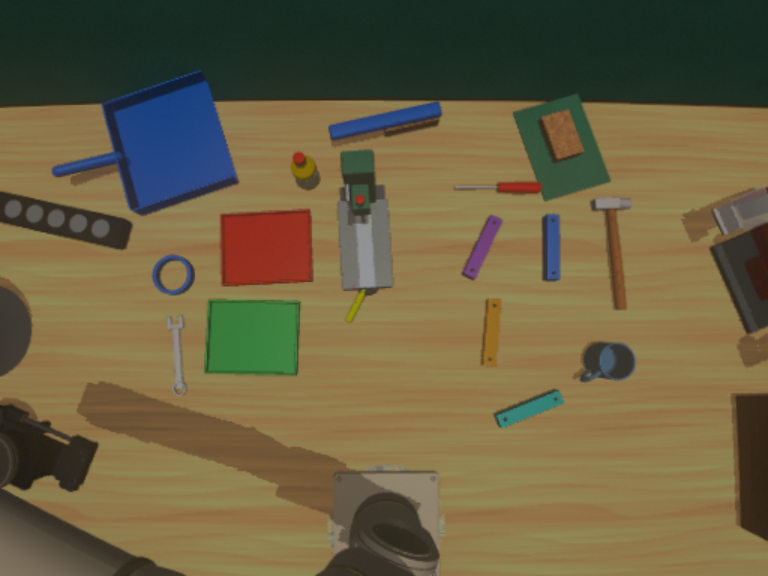

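View pics/side0.png

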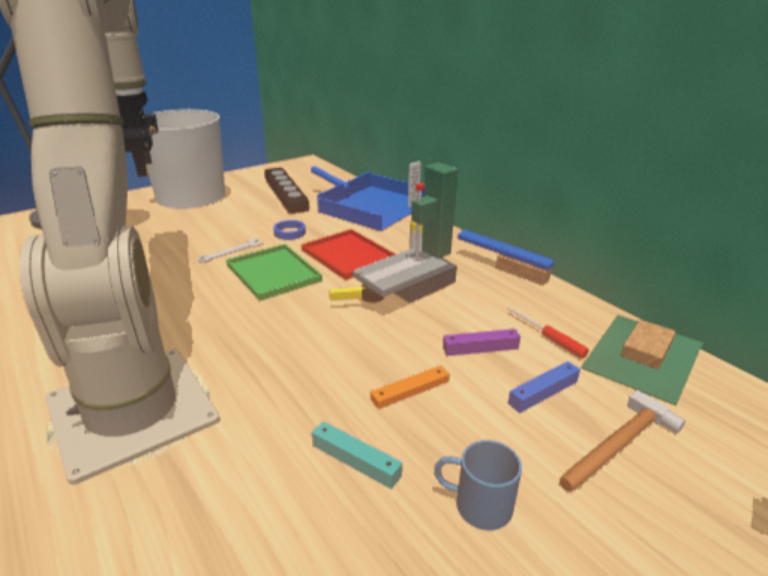

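The top view (shown at 1.5x) has the orange strip at about (491,332) and the blue one at (552,247). Purple and teal are decoys, and the aluminium and brown strips are absent. The gauge plate is at (365,237), the wing tip at (350,318), the red tray at (266,247) and the green tray at (253,337). Next I measure all of these.

```bash
cat >> h.py <<'E'
def rect(P,m):
    q=P[m]; q=q[~np.isnan(q[:,0])]
    (cx,cy),(w,h),a=cv2.minAreaRect((q[:,:2]*1000).astype(np.float32))
    if w<h: a+=90; w,h=h,w
    a=(a+90)%180-90   # direction of the long side, deg from world x
    return dict(c=(round(cx),round(cy)),wh=(round(w),round(h)),ang=round(a,1),z=round(float(np.nanmedian(q[:,2]))*1000),n=len(q))
def blob(m,sel):
    n,l,s,c=cv2.connectedComponentsWithStats(m.astype(np.uint8))
    ok=[i for i in range(1,n) if sel(c[i])]
    i=max(ok,key=lambda i:s[i,4]); return l==i
def masks(im):
    h=cv2.cvtColor(im,cv2.COLOR_RGB2HSV).astype(int); H,S,V=h[...,0],h[...,1],h[...,2]
    return dict(orange=(H>=8)&(H<=22)&(S>190)&(V>90),blue=(H>=105)&(H<=120)&(S>130)&(V>50),
     yellow=(H>=23)&(H<=32)&(S>190)&(V>90),red=((H<=4)|(H>=175))&(S>180)&(V>70),green=(H>=50)&(H<=70)&(S>140)&(V>70))
E
python3 - <<'E'
from h import *
d=np.load("top0.npz"); im,P=d["im"],d["P"]; M=masks(im)
near=lambda x,y,r=40:(lambda c:np.hypot(c[0]-x/1.5,c[1]-y/1.5)<r)
for n,k,x,y in[("orange","orange",491,332),("blue","blue",552,247),("wing","yellow",355,305),("redtray","red",266,247),("greentray","green",253,337)]:
    b=blob(M[k],near(x,y,25)); print(n,rect(P,b))
    hi=b&(P[...,2]>{"orange":.014,"blue":.025,"wing":.035,"redtray":.014,"greentray":.014}[n]); print("  top",rect(P,hi))
pl=(P[...,2]>.064)&(P[...,2]<.076)&(P[...,0]>.35)&(abs(P[...,1])<.15)
print("plate",rect(P,blob(pl,near(365,237))))
co=(P[...,2]>.265)&(P[...,2]<.30)&(P[...,0]>.5)&(abs(P[...,1])<.15); print("col",rect(P,co))
hd=(P[...,2]>.17)&(P[...,2]<.26)&(P[...,0]>.45)&(abs(P[...,1])<.15); print("head",rect(P,hd))
for n,(x,y) in dict(purple=(482,247),teal=(530,408),mug=(610,361),glue=(304,170),driver=(518,187)).items():
    print(n,P[int(y/1.5),int(x/1.5)].round(3))
E
```

```text
orange {'c': (421, -235), 'wh': (146, 30), 'ang': -5.8, 'z': 20, 'n': 302}
  top {'c': (421, -235), 'wh': (146, 30), 'ang': -5.8, 'z': 20, 'n': 294}
blue {'c': (609, -377), 'wh': (143, 23), 'ang': -2.5, 'z': 32, 'n': 278}
  top {'c': (609, -377), 'wh': (143, 23), 'ang': -2.5, 'z': 32, 'n': 277}
wing {'c': (476, 67), 'wh': (70, 12), 'ang': -26.8, 'z': 45, 'n': 86}
  top {'c': (476, 67), 'wh': (70, 12), 'ang': -26.8, 'z': 45, 'n': 86}
redtray {'c': (613, 272), 'wh': (203, 159), 'ang': -87.5, 'z': 5, 'n': 2338}
  top {'c': (609, 270), 'wh': (202, 155), 'ang': -86.4, 'z': 20, 'n': 55}
greentray {'c': (386, 321), 'wh': (73, 64), 'ang': -89.9, 'z': 5, 'n': 198}
  return np.nanmean(a, axis, out=out, keepdims=keepdims)
Traceback (most recent call last):
  File "h.py", line 21, in rect
    return dict(c=(round(cx),round(cy)),wh=(round(w),round(h)),ang=round(a,1),z=round(float(np.nanmedian(q[:,2]))*1000),n=len(q))
                                                                                ~~~~~^^^^^^^^^^^^^^^^^^^^^^^^^^^^^^^^^^
ValueError: cannot convert float NaN to integer
```

```bash
sed -i 's/(H>=50)&(H<=70)&(S>140)&(V>70)/(H>=50)\&(H<=75)\&(S>110)\&(V>50)/' h.py
python3 - <<'E'
from h import *
d=np.load("top0.npz"); im,P=d["im"],d["P"]; M=masks(im)
near=lambda x,y,r=40:(lambda c:np.hypot(c[0]-x/1.5,c[1]-y/1.5)<r)
print("green",rect(P,blob(M["green"],near(253,337,25))))
pl=(P[...,2]>.064)&(P[...,2]<.076)&(P[...,0]>.35)&(abs(P[...,1])<.15)
b=blob(pl,near(365,237)); print("plate",rect(P,b))
stripe=b&(im.min(2)>130); print(im[165,243],im[165,230],stripe.sum())
for lo in (110,120,130,140):
  s=b&(im.max(2)>lo); print(lo, rect(P,s) if s.sum()>50 else 0)
for n,lo,hi in(("col",.265,.30),("head",.17,.26)):
    m=(P[...,2]>lo)&(P[...,2]<hi)&(P[...,0]>.4)&(abs(P[...,1])<.15); print(n,rect(P,m))
for n,(x,y) in dict(purple=(482,247),teal=(530,408),mug=(610,361),glue=(304,170),driver=(518,187)).items():
    print(n,P[int(y/1.5),int(x/1.5)].round(3))
# knob hub dark
m=(P[...,2]>.01)&(P[...,2]<.062)&(abs(P[...,1]-.03)<.08)&(P[...,0]>.4)&(P[...,0]<.56); print(rect(P,m))
E
```

```text
green {'c': (411, 298), 'wh': (204, 163), 'ang': 88.6, 'z': 5, 'n': 2926}
plate {'c': (612, 44), 'wh': (196, 110), 'ang': 3.5, 'z': 70, 'n': 1818}
[145 147 147] [113 111 105] 425
110 {'c': (612, 44), 'wh': (193, 110), 'ang': 3.4, 'z': 70, 'n': 1509}
120 {'c': (609, 28), 'wh': (185, 84), 'ang': -0.1, 'z': 70, 'n': 502}
130 {'c': (595, 44), 'wh': (154, 34), 'ang': 3.1, 'z': 70, 'n': 427}
140 {'c': (594, 44), 'wh': (152, 30), 'ang': 3.6, 'z': 71, 'n': 383}
col {'c': (695, 51), 'wh': (100, 60), 'ang': 0.3, 'z': 280, 'n': 422}
head {'c': (675, 47), 'wh': (60, 56), 'ang': -84.4, 'z': 216, 'n': 389}
purple [ 0.611 -0.216  0.032]
teal [ 0.253 -0.314  0.033]
mug [ 0.354 -0.508  0.004]
glue [0.762 0.175 0.11 ]
driver [ 0.752 -0.304  0.026]
{'c': (481, 36), 'wh': (104, 69), 'ang': -86.0, 'z': 45, 'n': 152}
```

Call:
step_arm([
  [0.45,-1,0],
  [0.45,-1,0],
  [0.45,-1,0],
  [0.45,-1,0],
  [0.45,-1,0],
  [0.45,-1,0],
  [0.45,-1,0],
  [0.45,-1,0],
  [0.45,-1,0],
  [0.45,-1,0],
  [0.45,-1,0],
  [0.45,-1,0],
], turn=[0.3,0.3,0.3,0.3,0.3,0.3,0.3,0.3,0.3,0.3,0.3,0.3], grip=0.48)

```text
time: 1.3
ee_pos: [0.3611, 0.2815, 0.2223]
eef_rot: [-0.032, 0.999, -0.0, -0.0]
ft_force: [0.4, -0.4, 0.4]
width: 0.0454
grip_force: 0.0
```

Call:
step_arm([
  [0.45,-1,0],
  [0.45,-1,0],
  [0.45,-1,0],
  [0.45,-1,0],
  [0.45,-1,0],
  [0.45,-1,0],
  [0.45,-1,-0.5],
  [0.4,-1,-0.5],
  [0.4,-0.3,-0.5],
  [0,0,-0.5],
  [0,0,0],
  [0,0,0],
], turn=[0,0,0,0,0,0,0,0,0,0,0,0])

```text
time: 2.5
ee_pos: [0.459, 0.0762, 0.1725]
eef_rot: [-0.032, 0.999, 0.0, -0.0]
ft_force: [-0.4, 0.5, 0.3]
width: 0.0459
grip_force: 0.0
```

Call:
step_arm([
  [0,0,-0.9],
  [0,0,-0.9],
  [0,0,-0.9],
  [0,0,-0.9],
  [0,0,-0.9],
  [0,0,-0.7],
  [0,0,-0.6],
  [0,0,0],
], turn=[0,0,0,0,0,0,0,0])

```text
time: 3.3
ee_pos: [0.4585, 0.076, 0.0266]
eef_rot: [-0.032, 0.999, -0.0, -0.001]
ft_force: [-0.2, 0.1, 0.5]
width: 0.0454
grip_force: 0.0
```

Call:
step_arm([
  [-0.15,-0.5,0],
  [-0.15,-0.5,0],
  [-0.1,-0.5,0],
  [0,-0.5,0],
  [0,-0.5,0],
  [0.1,-0.5,0],
  [0.1,-0.5,0],
  [0.2,-0.5,0],
  [0.2,-0.4,0],
  [0,0,0],
], turn=[0,0,0,0,0,0,0,0,0,0])

```text
time: 4.3
ee_pos: [0.4622, -0.0289, 0.0282]
eef_rot: [-0.033, 0.999, 0.004, -0.003]
ft_force: [-12.7, 26.9, 9.7]
width: 0.0456
grip_force: 14.4
```

Call:
step_arm([
  [0.1,0.3,0],
  [0,0.2,0],
  [0,0,0.8],
  [0,0,1],
  [0,0,1],
  [0,0,1],
  [0,-1,1],
  [0,-1,0],
  [0,-1,0],
  [0,-1,0],
  [0,-1,0],
  [0,-1,0],
], turn=[0,0,0,0,0,0,-0.25,-0.25,-0.25,-0.25,-0.25,0], grip=0.3)

```text
time: 5.5
ee_pos: [0.4666, -0.1745, 0.1478]
eef_rot: [0.045, 0.999, -0.0, 0.0]
ft_force: [-0.4, 0.4, 0.6]
width: 0.0607
grip_force: 0.0
```

Run:
```python
from h import *
print(read_state()["ee_pos"])
t=camera("top");s=camera("side"); save(s,"s1.png",(180,80,420,260),3)
P=pts(t);M=masks(t["image"]); near=lambda x,y,r=25:(lambda c:np.hypot(c[0]-x/1.5,c[1]-y/1.5)<r)
m=M["yellow"]&(P[...,2]>.03)&(P[...,2]<.06)&(abs(P[...,1])<.12); print("wing",rect(P,m))
print("orange",rect(P,M["orange"]&(P[...,2]>.014)&(P[...,2]<.025)&(P[...,1]<-.1)&(P[...,1]>-.45)))
```

```text
[ 0.4665657  -0.17448702  0.14784146]
wing {'c': (485, 2), 'wh': (72, 12), 'ang': 41.0, 'z': 46, 'n': 86}
  return np.nanmean(a, axis, out=out, keepdims=keepdims)
Traceback (most recent call last):
  File "h.py", line 21, in rect
    return dict(c=(round(cx),round(cy)),wh=(round(w),round(h)),ang=round(a,1),z=round(float(np.nanmedian(q[:,2]))*1000),n=len(q))
                                                                                ~~~~~^^^^^^^^^^^^^^^^^^^^^^^^^^^^^^^^^^
ValueError: cannot convert float NaN to integer
```

View pics/s1.png

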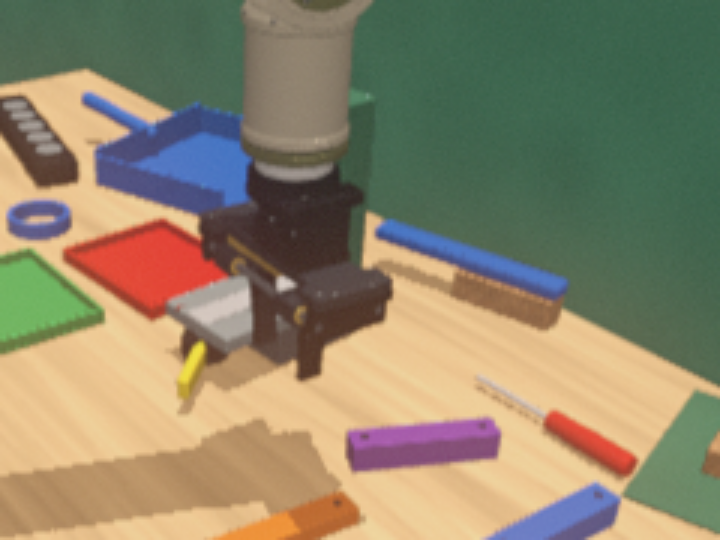

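Call:
step_arm([
  [-0.5,-0.5,0],
  [-0.5,-0.5,0],
  [-0.5,-0.5,0],
  [-0.5,-0.5,0],
  [-0.3,-0.4,0],
  [0,0,-1],
  [0,0,-1],
  [0,0,-1],
  [0,0,-1],
  [0,0,-1],
  [0,0,-0.5],
  [0,0,-0.2],
], turn=[0,0,0,0,0,0,0,0,0,0,0,0], grip=0.2)

```text
time: 6.8
ee_pos: [0.4089, -0.2323, 0.0042]
eef_rot: [0.044, 0.999, 0.0, -0.001]
ft_force: [0.1, 0.4, 0.2]
width: 0.0697
grip_force: 0.0
```

Call:
step_arm([
  [0,0,0],
  [0,0,0],
  [0,0,0],
  [0,0,0],
  [0,0,0],
  [0,0,0],
  [0,0,0],
  [0,0,0],
], turn=[0,0,0,0,0,0,0,0], grip=1, newtons=30)

```text
time: 7.6
ee_pos: [0.4099, -0.2324, 0.0053]
eef_rot: [0.044, 0.999, -0.0, 0.0]
ft_force: [-0.4, -0.8, 4.0]
width: 0.0302
grip_force: 3.0
```

Call:
step_arm([
  [0,0,0.5],
  [0,0,1],
  [0,0,1],
  [0,0,1],
  [0,0.5,1],
  [0.2,1,0.5],
  [0.2,1,0],
  [0.2,1,0],
  [0.2,1,0],
  [0.2,1,0],
  [0.2,1,0],
  [0.2,1,0],
], turn=[0,0,0,0,0,0.3,0.3,0.3,0.37,0,0,0])

```text
time: 8.8
ee_pos: [0.4445, -0.0434, 0.1303]
eef_rot: [-0.033, 0.999, -0.0, -0.0]
ft_force: [-0.3, 0.2, -1.2]
width: 0.0297
grip_force: 30.0
```

Call:
step_arm([
  [0.3,1,0],
  [0.3,1,0],
  [0.3,1,0],
  [0,0.2,0],
  [0,0,-0.5],
  [0,0,0],
], turn=[0,0,0,0,0,0])

```text
time: 9.4
ee_pos: [0.4658, 0.0343, 0.1158]
eef_rot: [-0.032, 0.999, -0.001, -0.001]
ft_force: [-0.6, -0.2, -1.6]
width: 0.0294
grip_force: 30.0
```

```bash
cat > look.py <<'E'
from h import *
import sys
print(read_state()["ee_pos"],read_state()["width"])
n=sys.argv[1]; t=camera("top");s=camera("side")
a=cv2.resize(t["image"][90:260,190:330],None,fx=2.6,fy=2.6); b=cv2.resize(s["image"][90:260,180:340],None,fx=2.6,fy=2.6)
cv2.imwrite(f"pics/{n}.png",np.hstack([a,b])[...,::-1]); np.savez(n+".npz",tim=t["image"],P=pts(t),sim=s["image"],SP=pts(s))
E
python3 look.py k1
```

```text
[0.46575436 0.03434676 0.11582973] 0.029416567285661208
```

View pics/k1.png

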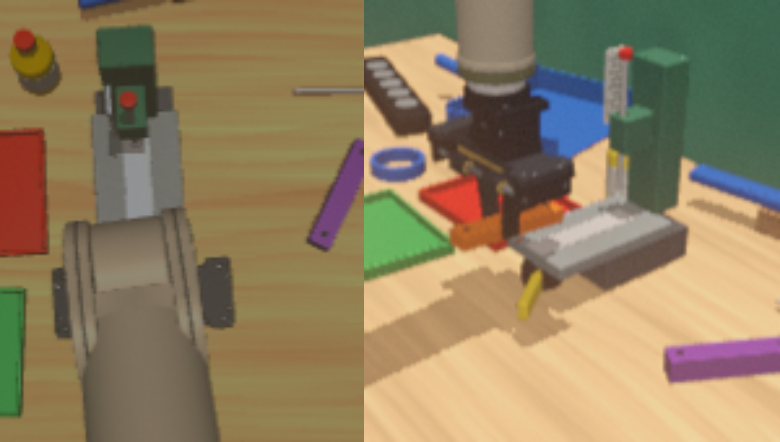

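Orange strip held level in front of the plate (side half, (515,225)). The foot appears raised. I'll check how the strip sits in the grip and the foot height.

```bash
cat > held.py <<'E'
from h import *
import sys
d=np.load(sys.argv[1]+".npz"); col=sys.argv[2]; zlo,zhi=float(sys.argv[3]),float(sys.argv[4])
for im,P in((d["sim"],d["SP"]),(d["tim"],d["P"])):
    m=masks(im)[col]&(P[...,2]>zlo)&(P[...,2]<zhi)&(P[...,0]>.3)&(abs(P[...,1]-.04)<.12)
    if m.sum()>8: print(rect(P,m), "z pct",np.nanpercentile(P[m][:,2],[2,50,98]).round(3),"x",np.nanpercentile(P[m][:,0],[1,99]).round(3))
P=d["SP"]; m=(abs(P[...,0]-.659)<.012)&(abs(P[...,1]-.047)<.012)&(P[...,2]>.066); z=P[m][:,2]; print("foot line z hist",np.histogram(z,np.arange(.06,.2,.01)))
E
python3 held.py k1 orange .1 .16
```

```text
{'c': (478, 32), 'wh': (150, 31), 'ang': 3.3, 'z': 129, 'n': 151} z pct [0.115 0.129 0.135] x [0.404 0.552]
foot line z hist (array([ 2, 19,  0,  0,  0,  5,  9,  9,  8,  6,  7, 15, 15, 16]), array([0.06, 0.07, 0.08, 0.09, 0.1 , 0.11, 0.12, 0.13, 0.14, 0.15, 0.16,
       0.17, 0.18, 0.19, 0.2 ]))
```

Call:
step_arm([
  [0,0.1,-0.7],
  [0,0.02,-0.7],
  [0,0,0],
  [0.5,0.03,0],
  [0.5,0.03,0],
  [0.5,0.03,0],
  [0.5,0.03,0],
  [0.5,0.03,0],
  [0.5,0.03,0],
  [0.5,0.03,0],
  [0.5,0.03,0],
  [0.3,0.03,0],
], turn=[0,0,0,0,0,0,0,0,0,0,0,0])

```text
time: 10.7
ee_pos: [0.5765, 0.0449, 0.0835]
eef_rot: [-0.032, 0.999, 0.0, 0.001]
ft_force: [0.2, -0.1, -1.7]
width: 0.0296
grip_force: 30.0
```

Call:
step_arm([
  [0.3,0.02,0],
  [0,0,-0.1],
  [0,0,-0.1],
  [0,0,0],
], turn=[0,0,0,0])

```text
time: 11.1
ee_pos: [0.5823, 0.0455, 0.0777]
eef_rot: [-0.032, 0.999, 0.0, 0.0]
ft_force: [2.3, -0.3, 1.1]
width: 0.0295
grip_force: 30.0
```

Call:
step_arm([
  [0,0,-0.05],
  [0,0,0],
  [0,0,0],
  [0,0,0],
  [0,0,0.5],
  [0,0,0.8],
  [0,0,0.8],
  [-1,0,0],
  [-1,0,0],
  [-1,0,0],
  [-1,0,0],
  [-1,-0.5,0],
], turn=[0,0,0,0,0,0,0,0,0,0,0,0], grip=0.45)

```text
time: 12.3
ee_pos: [0.4564, 0.0341, 0.1297]
eef_rot: [-0.033, 0.999, 0.0, 0.0]
ft_force: [0.0, -0.4, 1.1]
width: 0.0478
grip_force: 0.0
```

```bash
python3 look.py k2; python3 held.py k2 orange .075 .105
```

```text
[0.45641906 0.0340986  0.12968269] 0.047807808737175286
{'c': (592, 41), 'wh': (147, 25), 'ang': 4.2, 'z': 89, 'n': 198} z pct [0.076 0.089 0.093] x [0.519 0.661]
{'c': (611, 48), 'wh': (104, 26), 'ang': 3.8, 'z': 90, 'n': 228} z pct [0.086 0.09  0.094] x [0.562 0.661]
foot line z hist (array([ 1,  8,  8, 17,  0,  4, 11,  6,  8,  8,  6, 13, 16, 14]), array([0.06, 0.07, 0.08, 0.09, 0.1 , 0.11, 0.12, 0.13, 0.14, 0.15, 0.16,
       0.17, 0.18, 0.19, 0.2 ]))
```

View pics/k2.png

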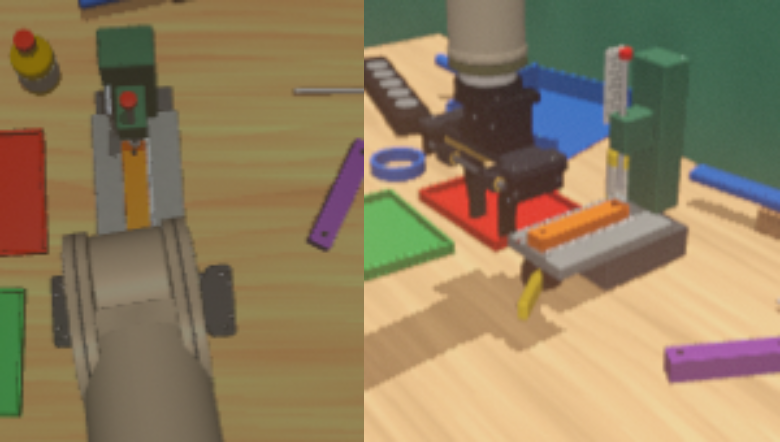

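Orange strip lies flat on the plate with its tip past the foot line (side half (580,225)). Swinging the knob back.

Call:
step_arm([
  [0.2,-0.9,0],
  [0.3,-0.9,0],
  [0,0,-0.8],
  [0,0,-0.8],
  [0,0,-0.8],
  [0,0,-0.8],
  [0,0,-0.6],
  [0,0,-0.3],
  [0,0,0],
], turn=[0,0,0,0,0,0,0,0,0])

```text
time: 13.3
ee_pos: [0.4696, -0.012, 0.0261]
eef_rot: [-0.032, 0.999, -0.0, -0.0]
ft_force: [-0.5, -0.1, 1.2]
width: 0.048
grip_force: 0.0
```

Call:
step_arm([
  [-0.2,0.5,0],
  [-0.2,0.5,0],
  [-0.2,0.5,0],
  [-0.1,0.5,0],
  [0,0.5,0],
  [0,0.5,0],
  [0.1,0.5,0],
  [0.1,0.5,0],
  [0.2,0.2,0],
  [0,0,0],
], turn=[0,0,0,0,0,0,0,0,0,0])

```text
time: 14.3
ee_pos: [0.4619, 0.0935, 0.0262]
eef_rot: [-0.033, 0.999, -0.0, -0.001]
ft_force: [-1.8, -0.8, -0.6]
width: 0.0481
grip_force: 1.0
```

Call:
step_arm([
  [0.05,0.15,0],
  [0.05,0.15,0],
  [0.05,0.1,0],
  [0,0,0],
], turn=[0,0,0,0])

```text
time: 14.7
ee_pos: [0.4627, 0.0953, 0.0253]
eef_rot: [-0.029, 1.0, -0.004, -0.005]
ft_force: [-16.9, -30.0, 19.2]
width: 0.0483
grip_force: 17.2
```

Call:
step_arm([
  [-0.1,-0.3,0],
  [0,-0.2,0],
  [0,0,0],
  [0,0,0],
  [0,0,0],
  [0,0,0],
], turn=[0,0,0,0,0,0])

```text
time: 15.3
ee_pos: [0.4636, 0.0911, 0.0264]
eef_rot: [-0.033, 0.999, 0.0, 0.0]
ft_force: [-0.1, -0.7, 0.1]
width: 0.0481
grip_force: 0.0
```

```bash
python3 look.py k3; python3 held.py k3 orange .075 .105
```

```text
[0.46362209 0.09110736 0.02644064] 0.04809884707992324
{'c': (592, 39), 'wh': (145, 26), 'ang': 2.6, 'z': 90, 'n': 171} z pct [0.077 0.09  0.093] x [0.522 0.662]
{'c': (592, 47), 'wh': (147, 26), 'ang': 4.1, 'z': 90, 'n': 297} z pct [0.086 0.09  0.094] x [0.521 0.659]
foot line z hist (array([ 0,  9,  7, 20,  5,  5,  8,  8, 10,  5,  5, 14, 12, 15]), array([0.06, 0.07, 0.08, 0.09, 0.1 , 0.11, 0.12, 0.13, 0.14, 0.15, 0.16,
       0.17, 0.18, 0.19, 0.2 ]))
```

View pics/k3.png

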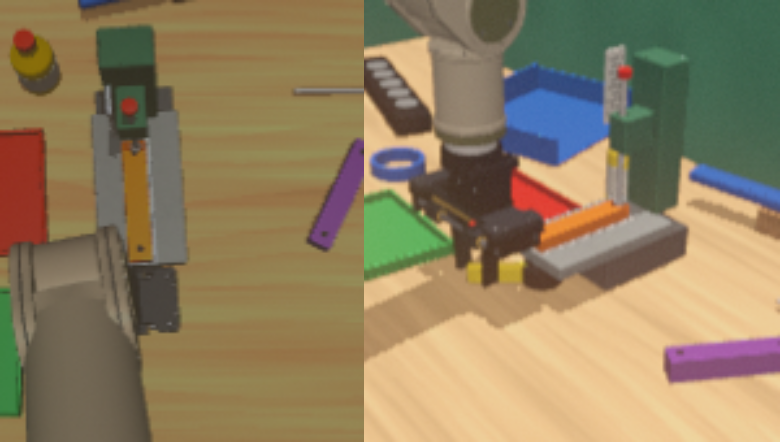

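Foot cap dropped from row 52 to 72 and the stem rests on the strip, so the first check is done. Lifting the foot again and taking the strip out.

Call:
step_arm([
  [-0.1,-0.5,0],
  [-0.2,-0.5,0],
  [-0.1,-0.5,0],
  [-0.1,-0.5,0],
  [0,-0.5,0],
  [0,-0.5,0],
  [0.1,-0.5,0],
  [0.1,-0.5,0],
  [0.2,-0.5,0],
  [0.2,-0.3,0],
  [0,0,0],
], turn=[0,0,0,0,0,0,0,0,0,0,0])

```text
time: 16.5
ee_pos: [0.4638, -0.0278, 0.0258]
eef_rot: [-0.033, 0.999, 0.002, -0.002]
ft_force: [-8.9, 13.5, 5.8]
width: 0.0482
grip_force: 8.1
```

Call:
step_arm([
  [0,-0.1,0],
  [0.1,0.3,0],
  [0,0.2,0],
  [0,0,0.8],
  [0,0,0.9],
  [0,0,0.9],
  [0,0,0.9],
  [0,0.6,0.7],
  [0,1,0],
  [0,0.8,0],
  [0.2,0.1,0],
  [0,0,0],
], turn=[0,0,0,0,0,0,0,0,0,0,0,0], grip=0.48)

```text
time: 17.7
ee_pos: [0.4742, 0.0422, 0.1315]
eef_rot: [-0.032, 0.999, -0.0, 0.0]
ft_force: [0.0, -0.3, -0.5]
width: 0.0454
grip_force: 0.0
```

```bash
python3 look.py k4; python3 held.py k4 orange .075 .105
```

```text
[0.47416511 0.04220708 0.13147072] 0.04544650610159843
{'c': (592, 40), 'wh': (145, 24), 'ang': 4.0, 'z': 90, 'n': 217} z pct [0.076 0.09  0.093] x [0.52  0.661]
{'c': (626, 49), 'wh': (75, 25), 'ang': 3.2, 'z': 90, 'n': 161} z pct [0.085 0.09  0.095] x [0.591 0.661]
foot line z hist (array([ 0,  7, 12, 18,  0,  5,  9,  9,  8,  6,  5, 13, 14, 12]), array([0.06, 0.07, 0.08, 0.09, 0.1 , 0.11, 0.12, 0.13, 0.14, 0.15, 0.16,
       0.17, 0.18, 0.19, 0.2 ]))
```

Call:
step_arm([
  [0.9,0.03,0],
  [0.9,0.03,0],
  [0.9,0.03,0],
  [0.9,0.03,0],
  [0.65,0.02,0],
  [0,0,0],
  [0,0,-0.6],
  [0,0,-0.7],
  [0,0,-0.6],
  [0,0,-0.26],
  [0,0,0],
], turn=[0,0,0,0,0,0,0,0,0,0,0], grip=0.35)

```text
time: 18.9
ee_pos: [0.5785, 0.0463, 0.0761]
eef_rot: [-0.032, 0.999, -0.0, -0.001]
ft_force: [-0.2, -0.3, 0.0]
width: 0.0567
grip_force: 0.0
```

Call:
step_arm([
  [0,0,0],
  [0,0,0],
  [0,0,0],
  [0,0,0],
  [0,0,0],
  [0,0,0],
  [0,0,0.2],
  [-0.5,-0.03,0],
  [-0.5,-0.03,0],
  [-0.7,-0.04,0],
  [-0.7,-0.04,0],
  [-0.7,-0.04,0],
], turn=[0,0,0,0,0,0,0,0,0,0,0,0], grip=1)

```text
time: 20.1
ee_pos: [0.5013, 0.042, 0.0823]
eef_rot: [-0.032, 0.999, 0.0, -0.0]
ft_force: [-0.7, -0.0, -1.4]
width: 0.0297
grip_force: 30.0
```

Call:
step_arm([
  [-0.7,0,0.7],
  [-0.7,0,0.8],
  [-0.7,0.3,0.8],
  [-0.6,0.7,0.7],
  [-0.4,0.7,0],
  [-0.3,0.7,0],
  [-0.2,0.7,0],
  [0,0.8,0],
  [0,0.8,0],
  [0,0.8,0],
  [0,0.8,0],
  [0,0.8,0],
], turn=[0,0,-0.3,-0.9,-0.9,-0.9,-0.9,-0.9,-0.9,-0.9,-0.9,-0.9])

```text
time: 21.3
ee_pos: [0.412, 0.2202, 0.1574]
eef_rot: [0.456, 0.89, -0.0, -0.0]
ft_force: [-0.2, -0.3, -1.2]
width: 0.0296
grip_force: 30.0
```

Call:
step_arm([
  [0,0.8,0],
  [0,0.8,0],
  [0,0.8,0],
  [0,0.8,0],
  [0,0.5,0],
  [0,0,-1],
  [0,0,-1],
  [0,0,-1],
  [0,0,-0.5],
  [0,0,0],
], turn=[-0.9,-0.9,-0.9,-0.9,-0.9,-0.9,0,0,0,0])

```text
time: 22.3
ee_pos: [0.4113, 0.3112, 0.0685]
eef_rot: [0.714, 0.7, -0.002, 0.0]
ft_force: [-0.2, -0.9, -1.8]
width: 0.0296
grip_force: 30.0
```

Run:
```python
from h import *
print(read_state()["ee_pos"],read_state()["joint_positions"].round(2))
s=camera("side");P=pts(s);m=masks(s["image"])["orange"]&(P[...,2]>.04)&(P[...,2]<.15)&(P[...,0]>.3)&(P[...,1]>.1); print(rect(P,m))
save(s,"s2.png",(60,80,360,260),2)
```

```text
[0.41125075 0.3111889  0.06845642] [-0.9   0.24  0.18  1.93 -0.05  0.98 -0.71]
{'c': (407, 282), 'wh': (125, 28), 'ang': -88.4, 'z': 81, 'n': 86}
```

View pics/s2.png

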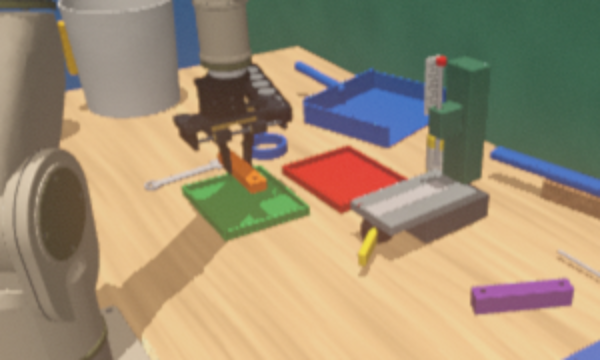

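Strip hovers over the green tray ((245,180) in the crop). Lower and release.

Call:
step_arm([
  [0,0,-0.7],
  [0,0,-0.7],
  [0,0,-0.6],
  [0,0,-0.2],
  [0,0,-0.05],
  [0,0,0],
], turn=[0,0,0,0,0,0])

```text
time: 22.95
ee_pos: [0.4127, 0.3125, 0.0146]
eef_rot: [0.714, 0.7, 0.001, 0.0]
ft_force: [0.4, 0.8, -1.6]
width: 0.0299
grip_force: 30.0
```

Call:
step_arm([
  [0,0,-0.12],
  [0,0,-0.06],
  [0,0,0],
  [0,0,0],
  [0,0,0],
  [0,0,0],
  [0,0,0.6],
  [0,0,1],
  [0,0,1],
  [0,0,1],
  [0,0,1],
  [0,0,1],
], turn=[0,0,0,0,0,0,0,0,0,0,0,0], grip=0.99)

```text
time: 24.15
ee_pos: [0.4122, 0.3121, 0.1508]
eef_rot: [0.714, 0.7, 0.001, -0.0]
ft_force: [1.2, 0.4, -1.9]
width: 0.0298
grip_force: 30.0
```

I left the grip closed by mistake, so I'm lowering again and releasing properly.

Call:
step_arm([
  [0,0,-1],
  [0,0,-1],
  [0,0,-1],
  [0,0,-1],
  [0,0,-0.9],
  [0,0,-0.5],
  [0,0,-0.15],
  [0,0,-0.1],
  [0,0,0],
], turn=[0,0,0,0,0,0,0,0,0])

```text
time: 25.05
ee_pos: [0.4117, 0.3123, 0.0103]
eef_rot: [0.714, 0.7, -0.0, -0.001]
ft_force: [-11.9, -8.1, 27.2]
width: 0.0293
grip_force: 30.0
```

Call:
step_arm([
  [0,0,0],
  [0,0,0],
  [0,0,0],
  [0,0,0],
  [0,0,0.5],
  [0,0,1],
  [0,0,1],
  [0,0,1],
  [0,0,1],
  [0,0,1],
  [0,0,1],
  [0,0,0.5],
], turn=[0,0,0,0,0,0,0,0,0,0,0,0], grip=0.35)

```text
time: 26.25
ee_pos: [0.4128, 0.3125, 0.1858]
eef_rot: [0.714, 0.7, 0.002, -0.0]
ft_force: [0.2, 0.4, 0.3]
width: 0.0566
grip_force: 0.0
```

Call:
step_arm([
  [0.2,-1,0],
  [0.2,-1,0],
  [0.2,-1,0],
  [0.2,-1,0],
  [0.2,-1,0],
  [0.2,-1,0],
  [0.2,-1,0],
  [0.2,-1,0],
  [0.2,-1,0],
  [0.2,-1,0],
  [0.2,-1,0],
  [0.2,-1,0],
], turn=[0,0,0,0.8,0.8,0.8,0.8,0.8,0.8,0.8,0.8,0.8])

```text
time: 27.45
ee_pos: [0.472, 0.0109, 0.1829]
eef_rot: [0.354, 0.935, 0.0, -0.0]
ft_force: [0.3, 0.6, -0.7]
width: 0.0566
grip_force: 0.0
```

Run:
```python
from h import *
s=read_state();print(s["ee_pos"],s["width"])
t=camera("top");P=pts(t);M=masks(t["image"])
m=M["orange"]&(P[...,2]>.015)&(P[...,2]<.04)&(P[...,1]>.15)&(P[...,1]<.45)&(P[...,0]<.5)&(P[...,0]>.3); print("orange",rect(P,m))
m=M["blue"]&(P[...,2]>.02)&(P[...,2]<.045)&(P[...,1]<-.2)&(P[...,1]>-.5)&(P[...,0]>.45); print("blue",rect(P,m))
```

```text
[0.47199332 0.01092053 0.18285517] 0.05662023207633612
orange {'c': (411, 297), 'wh': (145, 27), 'ang': -90.0, 'z': 25, 'n': 339}
blue {'c': (610, -377), 'wh': (143, 25), 'ang': -3.0, 'z': 32, 'n': 280}
```

Call:
step_arm([
  [0,-1,0],
  [0,-1,0],
  [0.4,-1,0],
  [0.4,-1,0],
  [0.4,-1,0],
  [0.4,-1,0],
  [0.4,-1,0],
  [0.4,-1,0],
  [0.4,-1,0],
  [0.4,-1,0],
  [0.4,-1,0],
  [0.4,-1,0],
], turn=[0.8,0.8,0.8,0.8,0.8,0.8,0.8,0,0,0,0,0], grip=0.2)

```text
time: 28.7
ee_pos: [0.5724, -0.2886, 0.1825]
eef_rot: [0.028, 1.0, 0.0, -0.0]
ft_force: [0.7, 1.0, -0.1]
width: 0.0696
grip_force: 0.0
```

Call:
step_arm([
  [0.4,-1,0],
  [0.4,-1,0],
  [0.1,-1,0],
  [0,-0.5,0],
  [0,0,-1],
  [0,0,-1],
  [0,0,-1],
  [0,0,-1],
  [0,0,-1],
  [0,0,-1],
  [0,0,-0.7],
  [0,0,0],
], turn=[0,0,0,0,0,0,0,0,0,0,0,0])

```text
time: 29.9
ee_pos: [0.5934, -0.3739, 0.0127]
eef_rot: [0.028, 1.0, 0.001, -0.002]
ft_force: [0.3, 1.0, -0.4]
width: 0.0694
grip_force: 0.0
```

Call:
step_arm([
  [0,-0.08,-0.15],
  [0,0,0],
  [0,0,0],
  [0,0,0],
  [0,0,0],
  [0,0,0],
  [0,0,0],
  [0,0,0.5],
  [0,0,1],
  [0,0,1],
  [0,0,1],
  [0,0,1],
], turn=[0,0,0,0,0,0,0,0,0,0,0,0], grip=1)

```text
time: 31.1
ee_pos: [0.5944, -0.3774, 0.1258]
eef_rot: [0.028, 1.0, 0.0, -0.0]
ft_force: [1.1, 0.0, -0.8]
width: 0.0299
grip_force: 29.9
```

Call:
step_arm([
  [-0.4,0.8,1],
  [-0.4,1,0],
  [-0.4,1,0],
  [-0.4,1,0],
  [-0.4,1,0],
  [-0.4,1,0],
  [-0.4,1,0],
  [-0.4,1,0],
  [-0.4,1,0],
  [-0.4,1,0],
  [-0.4,1,0],
  [-0.4,1,0],
], turn=[0,0.25,0.25,0.25,0.22,0,0,0,0,0,0,0])

```text
time: 32.3
ee_pos: [0.474, -0.0818, 0.1497]
eef_rot: [-0.03, 1.0, 0.0, 0.0]
ft_force: [0.3, 0.2, -0.5]
width: 0.0296
grip_force: 29.9
```

Call:
step_arm([
  [-0.2,1,0],
  [0,1,0],
  [0,1,0],
  [0,1,0],
  [0,0.6,0],
  [0,0,-0.5],
  [0,0,-0.5],
  [0,0,0],
], turn=[0,0,0,0,0,0,0,0])

```text
time: 33.1
ee_pos: [0.4682, 0.0311, 0.1221]
eef_rot: [-0.03, 1.0, -0.001, -0.002]
ft_force: [0.7, 0.4, -1.2]
width: 0.0297
grip_force: 29.9
```

```bash
python3 look.py k5; python3 held.py k5 blue .08 .17
```

```text
[0.46820247 0.03106883 0.12205283] 0.02970230208799301
{'c': (549, 22), 'wh': (13, 5), 'ang': 4.6, 'z': 143, 'n': 10} z pct [0.138 0.143 0.144] x [0.543 0.556]
foot line z hist (array([ 3, 16,  0,  0,  0,  6,  8,  8,  9,  6,  6, 13, 13, 15]), array([0.06, 0.07, 0.08, 0.09, 0.1 , 0.11, 0.12, 0.13, 0.14, 0.15, 0.16,
       0.17, 0.18, 0.19, 0.2 ]))
```

View pics/k5.png

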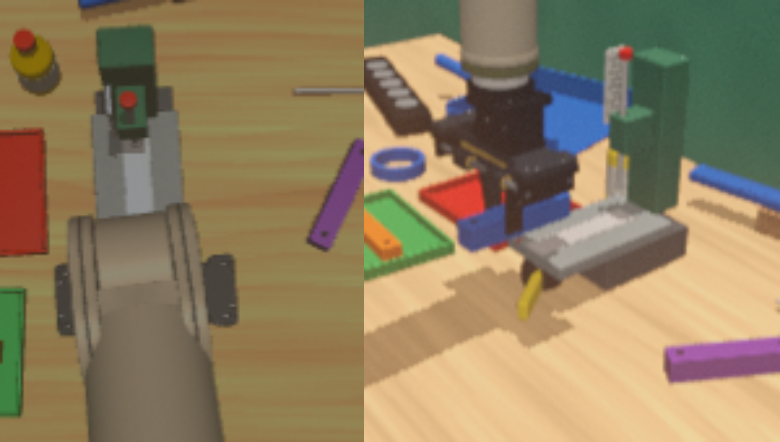

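Call:
step_arm([
  [0,0.1,-0.7],
  [0,0.08,-0.7],
  [0,0,0],
  [0.5,0.03,0],
  [0.5,0.03,0],
  [0.5,0.03,0],
  [0.5,0.03,0],
  [0.5,0.03,0],
  [0.5,0.03,0],
  [0.5,0.03,0],
  [0.5,0.03,0],
  [0.3,0.03,0],
], turn=[0,0,0,0,0,0,0,0,0,0,0,0])

```text
time: 34.4
ee_pos: [0.5792, 0.0437, 0.0902]
eef_rot: [-0.03, 1.0, 0.0, 0.001]
ft_force: [1.0, -0.4, -1.3]
width: 0.0298
grip_force: 29.9
```

Call:
step_arm([
  [0.2,0.02,0],
  [0,0,-0.1],
  [0,0,-0.1],
  [0,0,0],
], turn=[0,0,0,0])

```text
time: 34.8
ee_pos: [0.5815, 0.0442, 0.0836]
eef_rot: [-0.03, 1.0, 0.0, -0.001]
ft_force: [-0.6, -0.7, -1.6]
width: 0.0299
grip_force: 29.9
```

Call:
step_arm([
  [0,0,-0.08],
  [0,0,-0.06],
  [0,0,0],
  [0,0,0],
], turn=[0,0,0,0])

```text
time: 35.2
ee_pos: [0.582, 0.0443, 0.0818]
eef_rot: [-0.031, 1.0, 0.0, 0.0]
ft_force: [-7.0, -0.5, 11.7]
width: 0.03
grip_force: 29.9
```

Call:
step_arm([
  [0,0,0],
  [0,0,0],
  [0,0,0],
  [0,0,0],
  [0,0,0.5],
  [0,0,0.9],
  [0,0,0.8],
  [-1,-0.05,0],
  [-1,-0.1,0],
  [-1,-0.2,0],
  [-1,-0.2,0],
  [-0.6,-0.2,0],
], turn=[0,0,0,0,0,0,0,0,0,0,0,0], grip=0.45)

```text
time: 36.4
ee_pos: [0.4659, 0.0253, 0.1363]
eef_rot: [-0.03, 1.0, 0.0, 0.0]
ft_force: [0.3, 0.1, -0.2]
width: 0.048
grip_force: 0.0
```

```bash
python3 look.py k6; python3 held.py k6 blue .07 .115
```

```text
[0.46585852 0.02527356 0.13633307] 0.04804657333832521
{'c': (598, 39), 'wh': (141, 23), 'ang': 4.7, 'z': 103, 'n': 134} z pct [0.099 0.103 0.105] x [0.529 0.66 ]
{'c': (612, 47), 'wh': (82, 26), 'ang': 3.9, 'z': 102, 'n': 208} z pct [0.097 0.102 0.106] x [0.573 0.65 ]
foot line z hist (array([ 0,  5,  6, 10, 22,  4, 10,  7,  9,  7,  4, 15, 17, 13]), array([0.06, 0.07, 0.08, 0.09, 0.1 , 0.11, 0.12, 0.13, 0.14, 0.15, 0.16,
       0.17, 0.18, 0.19, 0.2 ]))
```

View pics/k6.png

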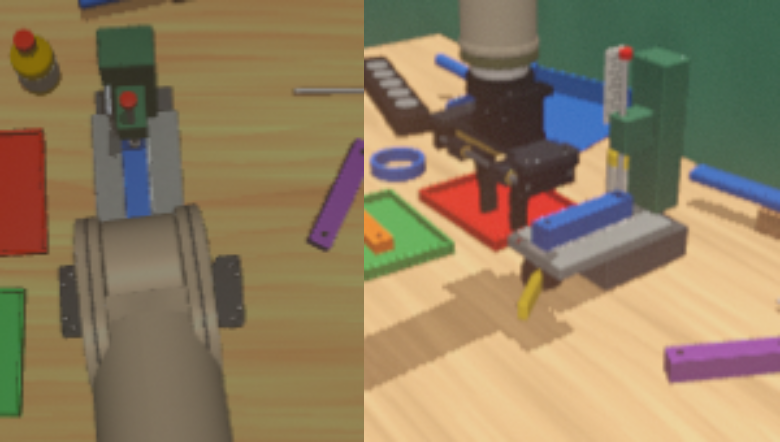

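Blue strip lies flat under the raised foot. Swing the knob back.

Call:
step_arm([
  [0.1,-0.7,0],
  [0,-0.8,0],
  [0,0,-0.8],
  [0,0,-0.8],
  [0,0,-0.8],
  [0,0,-0.8],
  [0,0,-0.7],
  [0,0,-0.45],
  [0,0,0],
], turn=[0,0,0,0,0,0,0,0,0])

```text
time: 37.4
ee_pos: [0.4695, -0.012, 0.026]
eef_rot: [-0.031, 1.0, -0.0, -0.001]
ft_force: [0.3, 0.6, 0.3]
width: 0.0478
grip_force: 0.0
```

Call:
step_arm([
  [-0.2,0.5,0],
  [-0.2,0.5,0],
  [-0.2,0.5,0],
  [-0.1,0.5,0],
  [0,0.5,0],
  [0,0.5,0],
  [0.1,0.5,0],
  [0.1,0.5,0],
  [0.2,0.3,0],
  [0.1,0.2,0],
  [0,0,0],
], turn=[0,0,0,0,0,0,0,0,0,0,0])

```text
time: 38.5
ee_pos: [0.4613, 0.0958, 0.0259]
eef_rot: [-0.029, 1.0, -0.003, -0.005]
ft_force: [-17.5, -19.4, 15.0]
width: 0.0481
grip_force: 13.0
```

Call:
step_arm([
  [0,0.1,0],
  [0.05,-0.3,0],
  [0,-0.2,0],
  [0,0,0],
  [0,0,0],
  [0,0,0],
  [0,0,0],
], turn=[0,0,0,0,0,0,0])

```text
time: 39.2
ee_pos: [0.4662, 0.0908, 0.027]
eef_rot: [-0.031, 1.0, 0.0, 0.0]
ft_force: [-0.1, -3.3, 1.0]
width: 0.0481
grip_force: 1.2
```

```bash
python3 look.py k7; python3 held.py k7 blue .07 .115
python3 - <<'E'
from h import *
for k in("k6","k7","k3"):
    d=np.load(k+".npz"); P=d["SP"]; m=masks(d["sim"])["red"]&(P[...,2]>.15)&(P[...,0]>.6); print(k,"cap z",np.nanmedian(P[m][:,2]).round(4))
E
```

```text
[0.46621906 0.090823   0.02703848] 0.04812912913098226
{'c': (596, 42), 'wh': (140, 26), 'ang': 5.1, 'z': 102, 'n': 125} z pct [0.098 0.102 0.105] x [0.532 0.653]
{'c': (588, 46), 'wh': (128, 26), 'ang': 4.0, 'z': 102, 'n': 326} z pct [0.098 0.102 0.105] x [0.526 0.651]
foot line z hist (array([ 0,  3,  7,  9, 25,  5,  8,  8,  8,  7,  6, 16, 11, 16]), array([0.06, 0.07, 0.08, 0.09, 0.1 , 0.11, 0.12, 0.13, 0.14, 0.15, 0.16,
       0.17, 0.18, 0.19, 0.2 ]))
k6 cap z 0.2967
k7 cap z 0.284
k3 cap z 0.2727
```

Cap heights give 32 mm (blue) and 20 mm (orange), so both checks have registered. Lift the foot again and remove the blue strip.

Call:
step_arm([
  [-0.2,-0.5,0],
  [-0.2,-0.5,0],
  [-0.1,-0.5,0],
  [-0.1,-0.5,0],
  [0,-0.5,0],
  [0,-0.5,0],
  [0.1,-0.5,0],
  [0.1,-0.5,0],
  [0.2,-0.5,0],
  [0.2,-0.4,0],
  [0,0,0],
], turn=[0,0,0,0,0,0,0,0,0,0,0])

```text
time: 40.4
ee_pos: [0.4639, -0.0282, 0.0263]
eef_rot: [-0.032, 0.999, 0.003, -0.002]
ft_force: [-10.3, 20.5, 7.5]
width: 0.048
grip_force: 11.1
```

Call:
step_arm([
  [0.1,0.3,0],
  [0,0.2,0],
  [0,0,0.8],
  [0,0,0.9],
  [0,0,0.9],
  [0,0,0.9],
  [0,0.6,0.9],
  [0,1,0],
  [0,0.9,0],
  [0,0,0],
  [0,0,0],
], turn=[0,0,0,0,0,0,0,0,0,0,0], grip=0.48)

```text
time: 41.5
ee_pos: [0.4686, 0.0423, 0.1369]
eef_rot: [-0.031, 1.0, -0.0, 0.0]
ft_force: [-0.2, 0.2, 0.2]
width: 0.0451
grip_force: 0.0
```

```bash
python3 look.py k8; python3 held.py k8 blue .07 .115
python3 - <<'E'
from h import *
d=np.load("k8.npz"); P=d["SP"]; m=masks(d["sim"])["red"]&(P[...,2]>.15)&(P[...,0]>.6); print("cap z",np.nanmedian(P[m][:,2]).round(4))
E
```

```text
[0.46862944 0.04228854 0.13690807] 0.04508645757036652
{'c': (595, 39), 'wh': (122, 23), 'ang': 5.1, 'z': 103, 'n': 119} z pct [0.099 0.103 0.105] x [0.543 0.653]
{'c': (616, 48), 'wh': (73, 26), 'ang': 4.2, 'z': 102, 'n': 185} z pct [0.097 0.102 0.106] x [0.579 0.65 ]
foot line z hist (array([ 0,  6,  6,  6, 25,  4,  9,  9,  7,  8,  7, 13, 13, 15]), array([0.06, 0.07, 0.08, 0.09, 0.1 , 0.11, 0.12, 0.13, 0.14, 0.15, 0.16,
       0.17, 0.18, 0.19, 0.2 ]))
cap z 0.2964
```

Call:
step_arm([
  [0.9,0.03,0],
  [0.9,0.03,0],
  [0.9,0.03,0],
  [0.9,0.02,0],
  [0.8,0,0],
  [0,0,0],
  [0,0,-0.6],
  [0,0,-0.7],
  [0,0,-0.6],
  [0,0,-0.25],
  [0,0,0],
], turn=[0,0,0,0,0,0,0,0,0,0,0], grip=0.35)

```text
time: 42.7
ee_pos: [0.5774, 0.0456, 0.0819]
eef_rot: [-0.03, 1.0, -0.0, -0.001]
ft_force: [-0.1, 0.4, 0.8]
width: 0.0566
grip_force: 0.0
```

Call:
step_arm([
  [0,0,0],
  [0,0,0],
  [0,0,0],
  [0,0,0],
  [0,0,0],
  [0,0,0],
  [0,0,0.2],
  [-0.5,-0.03,0],
  [-0.7,-0.04,0],
  [-0.8,-0.05,0],
  [-0.8,-0.05,0],
  [-0.8,-0.05,0],
], turn=[0,0,0,0,0,0,0,0,0,0,0,0], grip=1)

```text
time: 43.9
ee_pos: [0.4874, 0.0402, 0.088]
eef_rot: [-0.031, 1.0, 0.0, -0.0]
ft_force: [-1.0, 0.2, -1.6]
width: 0.0294
grip_force: 30.0
```

Call:
step_arm([
  [-0.5,0,0.7],
  [-0.5,0,0.8],
  [-0.5,0.3,0.8],
  [0,0.7,0.7],
  [0,0.8,0],
  [0,0.8,0],
  [0,0.8,0],
  [0,0.8,0],
  [0,0.8,0],
  [0,0.8,0],
  [0,0.8,0],
  [0,0.8,0],
], turn=[0,0,-0.3,-0.9,-0.9,-0.9,-0.9,-0.9,-0.9,-0.9,-0.9,-0.9])

```text
time: 45.1
ee_pos: [0.4506, 0.226, 0.1631]
eef_rot: [0.458, 0.889, -0.0, -0.0]
ft_force: [-0.4, 0.5, -0.3]
width: 0.0299
grip_force: 30.0
```

Call:
step_arm([
  [0.7,0.8,0],
  [0.8,0.8,0],
  [0.8,0.8,0],
  [0.8,0.2,0],
  [0.8,0,0],
  [0.8,0,0],
  [0.8,0,0],
  [0.8,0,0],
  [0.2,0,0],
  [0,0,-1],
  [0,0,-1],
  [0,0,-0.9],
], turn=[-0.9,-0.9,-0.9,-0.9,-0.9,-0.3,0,0,0,0,0,0])

```text
time: 46.3
ee_pos: [0.6124, 0.2904, 0.0894]
eef_rot: [0.69, 0.724, -0.0, -0.0]
ft_force: [0.2, 0.1, -1.8]
width: 0.0296
grip_force: 30.0
```

Run:
```python
from h import *
s=read_state();print(s["ee_pos"],s["eef_rot"],s["ft_force"],s["joint_positions"].round(2))
s=camera("side");P=pts(s);m=masks(s["image"])["blue"]&(P[...,2]>.04)&(P[...,2]<.16)&(P[...,0]>.5)&(P[...,0]<.7)&(P[...,1]>.15)&(P[...,1]<.4); print(rect(P,m))
save(s,"s3.png",(60,80,360,260),2)
```

```text
[0.61240008 0.29043216 0.08939696] [ 6.89892622e-01  7.23911548e-01 -3.77830127e-04 -3.13998975e-04] [ 0.22497554  0.13739569 -1.83663027] [-0.78  0.56  0.38  1.47 -0.22  1.15 -0.32]
{'c': (615, 246), 'wh': (111, 29), 'ang': 87.8, 'z': 108, 'n': 62}
```

View pics/s3.png

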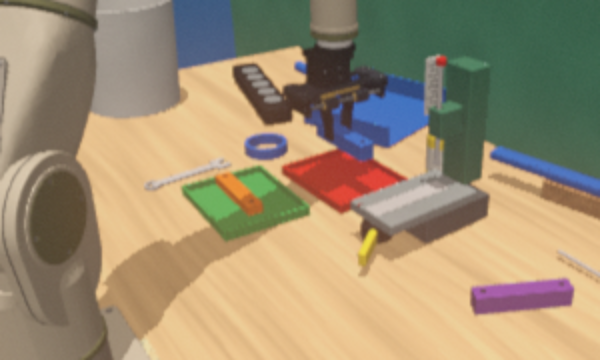

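Blue strip hovers over the red tray ((345,135)), and orange lies in the green tray. Lower and release.

Call:
step_arm([
  [0,0,-0.8],
  [0,0,-0.8],
  [0,0,-0.7],
  [0,0,-0.4],
  [0,0,-0.15],
  [0,0,0],
  [0,0,0],
], turn=[0,0,0,0,0,0,0])

```text
time: 47.05
ee_pos: [0.6139, 0.2905, 0.0202]
eef_rot: [0.69, 0.724, 0.001, 0.0]
ft_force: [-0.5, -0.0, -2.0]
width: 0.0297
grip_force: 30.0
```

Call:
step_arm([
  [0,0,-0.1],
  [0,0,-0.07],
  [0,0,0],
  [0,0,0],
], turn=[0,0,0,0])

```text
time: 47.45
ee_pos: [0.6142, 0.2906, 0.0184]
eef_rot: [0.69, 0.724, 0.001, 0.0]
ft_force: [-10.0, -4.0, 21.5]
width: 0.0296
grip_force: 30.0
```

Call:
step_arm([
  [0,0,0],
  [0,0,0],
  [0,0,0],
  [0,0,0],
  [0,0,0.5],
  [0,0,1],
  [0,0,1],
  [0,0,1],
  [0,0,1],
  [0,0,1],
  [-0.5,0,0.5],
  [-0.8,0,0],
], turn=[0,0,0,0,0,0,0,0,0,0,0,0], grip=0.45)

```text
time: 48.65
ee_pos: [0.5824, 0.2901, 0.1683]
eef_rot: [0.691, 0.723, 0.002, 0.001]
ft_force: [-0.4, -0.2, 0.3]
width: 0.0478
grip_force: 0.0
```

Call:
step_arm([
  [-0.8,-0.5,0],
  [-0.8,-0.8,0],
  [-0.8,-1,0],
  [-0.8,-1,0],
  [-0.8,-1,0],
  [-0.5,-1,0],
  [0,-1,0],
  [0,-1,0],
  [0,-1,0],
  [0,-1,0],
  [0,-1,0],
  [0,-1,0],
], turn=[1,1,1,1,1,1,1,1,1,1,1,1])

```text
time: 49.85
ee_pos: [0.4685, 0.0066, 0.166]
eef_rot: [0.039, 0.999, 0.0, 0.001]
ft_force: [-0.5, -1.1, -0.2]
width: 0.0476
grip_force: 0.0
```

Run:
```python
from h import *
s=read_state();print(s["ee_pos"],s["eef_rot"],s["width"])
t=camera("top");P=pts(t);M=masks(t["image"])
m=M["orange"]&(P[...,2]>.015)&(P[...,2]<.04)&(P[...,1]>.15)&(P[...,1]<.45)&(P[...,0]<.5)&(P[...,0]>.3); print("orange",rect(P,m))
m=M["blue"]&(P[...,2]>.025)&(P[...,2]<.06)&(P[...,1]<.4)&(P[...,1]>.15)&(P[...,0]>.5)&(P[...,0]<.7); print("blue",rect(P,m))
```

```text
[0.46845389 0.00658478 0.16600432] [3.92416197e-02 9.99229535e-01 3.92586004e-04 5.26446509e-04] 0.047622730363625215
orange {'c': (410, 321), 'wh': (147, 27), 'ang': 88.7, 'z': 25, 'n': 345}
blue {'c': (614, 269), 'wh': (146, 27), 'ang': -86.9, 'z': 37, 'n': 329}
```

Orange was knocked about 24 mm but stays within limits, and blue is centred in the red tray. Last, the knob goes back.

Call:
step_arm([
  [0,-0.5,0],
  [0,-0.2,0],
  [0,0,-1],
  [0,0,-1],
  [0,0,-1],
  [0,0,-1],
  [0,0,-0.9],
  [0,0,-0.5],
  [0,0,-0.2],
  [0,0,0],
], turn=[0.6,0.6,0,0,0,0,0,0,0,0])

```text
time: 50.9
ee_pos: [0.4685, -0.0097, 0.0253]
eef_rot: [-0.03, 1.0, 0.0, -0.0]
ft_force: [0.7, 0.8, 0.1]
width: 0.0481
grip_force: 0.0
```

Call:
step_arm([
  [-0.2,0.5,0],
  [-0.2,0.5,0],
  [-0.2,0.5,0],
  [-0.1,0.5,0],
  [0,0.5,0],
  [0,0.5,0],
  [0.1,0.5,0],
  [0.1,0.5,0],
  [0.2,0.3,0],
  [0.1,0.2,0],
  [0,0,0],
], turn=[0,0,0,0,0,0,0,0,0,0,0])

```text
time: 52.0
ee_pos: [0.4596, 0.0971, 0.0237]
eef_rot: [-0.028, 1.0, -0.004, -0.005]
ft_force: [-18.4, -24.6, 19.2]
width: 0.0479
grip_force: 15.8
```

Call:
step_arm([
  [0.05,-0.35,0],
  [0,-0.2,0],
  [0,0,0.8],
  [0,0,0.9],
  [0,0,0.9],
  [0,0,0.9],
  [-0.3,0,0.9],
  [-0.5,0,0],
  [-0.5,0,0],
  [0,-0.5,0],
  [0,-0.5,0],
  [0,0,0],
], turn=[0,0,0,0,0,0,0,0,0,0,0,0])

```text
time: 53.2
ee_pos: [0.4329, 0.0622, 0.1353]
eef_rot: [-0.029, 1.0, 0.0, 0.0]
ft_force: [0.2, 0.3, 0.3]
width: 0.0478
grip_force: 0.0
```

```bash
python3 look.py k9
python3 - <<'E'
from h import *
d=np.load("k9.npz"); P=d["SP"]; m=masks(d["sim"])["red"]&(P[...,2]>.15)&(P[...,0]>.6); print("cap z",np.nanmedian(P[m][:,2]).round(4))
P=d["P"];M=masks(d["tim"])
for k,z0,x0,x1 in(("orange",.015,.3,.5),("blue",.025,.5,.7)):
    m=M[k]&(P[...,2]>z0)&(P[...,2]<.06)&(P[...,1]>.15)&(P[...,1]<.45)&(P[...,0]<x1)&(P[...,0]>x0)
    print(k,m.sum(),rect(P,m) if m.sum()>9 else 0)
P=d["SP"];m=masks(d["sim"])["yellow"]&(P[...,2]>.03)&(P[...,2]<.06)&(abs(P[...,1]-.04)<.12)&(P[...,0]<.56); print("wing",rect(P,m) if m.sum()>9 else 0)
E
```

```text
[0.43288441 0.06219961 0.13526808] 0.0477945235077614
cap z 0.251
orange 342 {'c': (410, 321), 'wh': (146, 27), 'ang': 88.7, 'z': 25, 'n': 342}
blue 341 {'c': (595, 327), 'wh': (268, 59), 'ang': -73.3, 'z': 37, 'n': 341}
wing 0
```

View pics/k9.png

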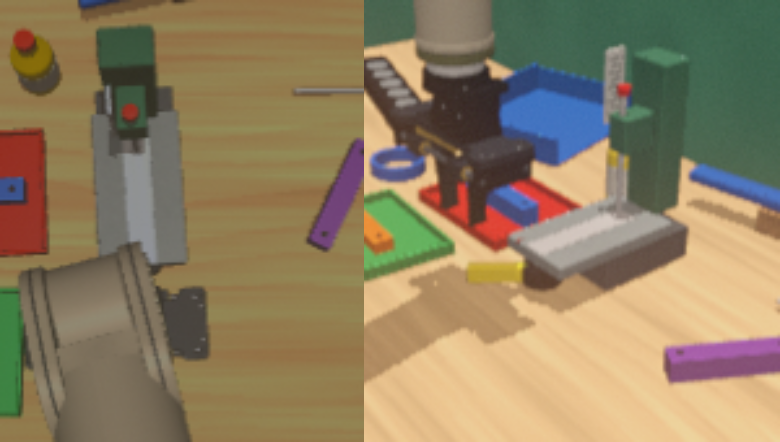

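The plate is empty and the foot is down (cap at .251). The wing is back, and both strips are in their trays (blue at (515,205), orange at (378,233)).

```bash
python3 -c "
from bench import *
print(close_job())"
```

```text
the job is handed in; nothing more can be done
None
```

The job is handed in at about 53 s of the 210 s allowed; no verdict came back. The two strips present were gauged thinnest first: orange read 20 mm and is in the green tray, blue read 32 mm and is in the red tray. The gauge is empty with the knob fully back and the foot down.

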